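# Third hand at the mould: hold the neck block home for clamping

### The arm

A 6-joint arm with a two-finger parallel gripper is mounted at the origin on a cart in front of the work surface, level with it; the furniture and walls round the work are solid. World frame = base frame: x ahead of the robot, y to its left, z up, the work surface at z = 0. Lengths are in mm, angles in rad, forces in N, time in s.
With the tool pointing down it reaches from about 350 to 850 mm from the base axis. Payload 8.1 kg.
Tool frame: the origin (TCP) lies between the finger pads; the fingertips stand 11 mm ahead of it and the grasp point (between the pads) lies 8 mm behind it; z points along the fingers, y is the line along which they close (so a half turn about z gives the same grasp; the last joint's range is limited). The gripper opens to 85 mm and grips with 20 to 120 N. Pads are 22 mm wide; open, the fingers measure 114 mm over their backs; the gripper's body (76 mm by 85 mm) begins 54 mm behind the grasp point. The pads swing forward as they close: fully open they stand 13 mm farther back than shut.
Start: joints at [1.082, 0.13, 1.488, -0, 1.523, -0.085], TCP at [235.729, 551.758, 242.292] pointing down, gripper open.
Joint ranges: [-2.96, 2.96], [-0.89, 2.26], [0.02, 2.5], [-1.34, 4.48], [0, 2.73], [-2.66, 2.66]. Speed limits (rad/s): [2.39, 2.39, 2.79, 3.14, 3.14, 3.14].

### API

Orientations are given as a unit quaternion [w, x, y, z].
In Python, from plant import r gives the robot as it stands.
- The arm moves only by the shell command python3 -m crank 'ROWS'. ROWS is JSON, a list of rows, each a list of 5 numbers: the shift along the tool's x, y, z in cm, then the turn about the tool's z in rad, then the finger opening in cm, from 0 to 8.54. A call has 1 to 8 rows; each row shifts and turns the commanded pose from where the row before left it, along the tool's axes as they then stand; what a row does not reach is not made up. A row lasts 1/8 s, in which the tool goes at most 62.5 mm and 10.7 degrees, less where a joint would pass 70% of its speed; a pose out of reach is approached as far as the arm can. A call is refused whole if a number of a shift passes 6.25 or a number of a turn 0.188, either way. A call with a gripper value outside its range is refused whole. The fingers move at their own pace and stop on an object; the grip force is fixed at half the most. Time passes only in rows, so rows that do not move let the fingers close. It gives the time, the measured TCP pose, the force, the opening and the grip force at its end, in the units of the state.
- r.get_obs(): the state, without advancing time (a new reading comes with each control period).
- r.read_camera(name): name is "side" or "top" or "wrist"; returns (picture, depth): 420x560x3 uint8, blue, green, red; 420x560 float32, mm along the optical axis (not along the pixel's ray), 0 where there is no reading.
- r.camera_params(name): a dict with "K" (3x3 intrinsics, pixels), "k1" (the pictures are not rectified: a ray, as slopes to the right and down, at radius r is drawn at 1 + k1 r^2 times it, then the intrinsics apply), "R" (3x3) and "t" (3): a world point X has camera coordinates R X + t; the wrist camera has in their place "mount" (4x4, takes a point from camera to tool coordinates, whose origin is the TCP and whose axes are the flange's). Camera axes: x right, y down, z forward; pixel columns grow to the right and rows downward; lengths in mm; the calibration is good to about 2 mm. A picture is of the moment at which its call begins: read the wrist's pose just before it. camera_params takes no time and is no camera call.
- r.job_done(): hands the job in; it is judged then, once.
The state is a dict: "t": time; "joint_pos": joint angles; "qd": joint speeds; "effort": joint torques, N m; "eef_pos": TCP position; "ee_rot": TCP orientation; "ft_force": force on the tool from outside, world axes, zero at the start; "moment": the same for the moment, N m; "width": finger opening in mm; "gripper_force": force on a finger pad.
Only numpy, scipy, OpenCV 4.12 (cv2) and the standard library are available. Lean on these libraries where they do the work, as an engineer would, in place of code of your own. Each camera call takes 0.05 s, during which the arm holds its last target. There are 200 camera calls.

### The job

Take the slotted neck block (the narrower, thicker one of the two loose blocks), stand it on the cart top in the recess at the near end of the plywood mould, plain face to the recess's back wall and slot facing out, and press it squarely home against that wall with a steady force of about 15 newtons. Finish while still holding it pressed there, so that I can put the clamp on; leave the wide plain tail block and the clamp where they are.

Things in the scene. Friction and masses are not known exactly. Their poses are not given: they have to be found in the camera images.
- block_centre (a point): Centre (half-way up) of the loose neck block, mahogany, 60 to 110 g: 30 mm thick (x), 48 mm wide (y), 66 mm tall (z), standing upright on the cart top. Its plain +x face goes into the recess; its -x face has an upright slot 18 mm wide, 10 mm deep, over its full height, with two dark bolt holes in the slot's floor. At the start +x points away from the robot within 35 degrees.
- slot_face (a point): Middle of the neck block's slotted (outer) face, half-way up: 15 mm from block_centre along the block's -x.
- neck_end_block: The neck block itself; origin at the centre of its underside, axes as block_centre.
- tail_block: The other loose block, to be left alone: same wood, plain, 20 mm thick (x) by 66 mm wide (y) by 66 mm tall; origin at the centre of its underside.
- mould: Guitar-shaped plywood mould, 240 x 170 mm, 30 mm thick, fixed flat on the cart top, with round clamp holes. Origin at cart-top height, in the middle of the mouth of the neck recess at its narrower end, which faces the robot; +x runs along its centre line away from the robot, into the recess. The recess is 51 mm wide (y), 20 mm deep (x), through the full thickness, open above and towards the robot.
- recess_back: The flat back wall of the neck recess, 51 mm wide and 30 mm high, part of the mould; origin in the middle of the wall's lower edge. The recess's cheeks are as high (30 mm): home, the block stands 36 mm above the mould and 10 mm out of the mouth, so fingers on its sides or over its plain face must stay above the mould's top.
- recess (a point): Middle of the back wall's lower edge, at cart-top height, 20 mm in from the mould's origin; axes as the mould's: +x is the direction in which the block is pressed. Home, block_centre lies 15 mm towards the robot from it (x = -15 mm, y = 0) and 33 mm above.
- clamp: Small F-clamp, 68 x 270 x 27 mm, lying on the cart top in the gap between the stack of boards and the blue box (145 and 160 mm high); to be left alone. Right of the box a pipe stands upright (near x 0.57, y -0.38 m) with a bend and a level arm 0.55 to 0.62 m above the cart top, across the cart near x = 0.65 m: keep the arm clear of it.
Not all that is in view belongs to the job. What is shaped like the neck_end_block but red or turquoise is not meant.

How it is judged:
By the outcome, as a careful person would: the job done as asked, in the order asked, and still so for the second after the job is handed in, while the arm keeps its last pose, push and grip.
It also fails if it takes over 54 s, if anything falls off the work surface, if the arm or the gripper's body presses on something with over 40 N, if the wrist force passes 120 N, or if a joint passes its speed limit or range.

## Working session

There is one attempt and no reset: what is moved stays moved. The work goes in short steps, Python scripts to look and compute and a shell command to move; the robot and the scene stay as the last step left them, time stands still between calls to the robot, and variables do not carry over. Pictures are saved under pics/ and viewed, at most 10 in all, crops included, and the job is handed in when it is done.

```bash
ls; mkdir -p pics
python3 - <<'E'
from plant import r
import cv2,numpy as np
o=r.get_obs();print({k:np.round(v,3).tolist() for k,v in o.items()})
for n in("top","side"):
    p,d=r.read_camera(n);cv2.imwrite(f"pics/{n}0.png",p);np.save(f"pics/{n}0.npy",d)
    print(n,r.camera_params(n))
print(r.camera_params("wrist"))
E
```

```text
pics
{'t': 0.0, 'joint_pos': [1.082, 0.131, 1.489, 0.0, 1.523, -0.085], 'qd': [0.0, -0.0, 0.0, 0.0, -0.001, 0.0], 'effort': [-0.001, -56.938, -50.056, -0.0, 0.014, -0.0], 'eef_pos': [235.467, 551.285, 241.212], 'ee_rot': [-0.0, 0.201, 0.98, -0.001], 'ft_force': [-0.536, -0.004, -0.462], 'moment': [0.025, 0.019, 0.025], 'gripper_force': 0.0, 'width': 85.458}
top {'K': array([[470.92005869,   0.        , 283.77522182],
       [  0.        , 470.92005869, 200.41377783],
       [  0.        ,   0.        ,   1.        ]]), 'k1': -0.08196292396491789, 'R': array([[-0.0193154 , -0.99922746, -0.03422572],
       [-0.99166084,  0.02350932, -0.12671265],
       [ 0.12741939,  0.0314928 , -0.99134883]]), 't': array([  60.86970716,  446.67270372, 1036.04888816])}
side {'K': array([[409.35029339,   0.        , 280.32690071],
       [  0.        , 409.35029339, 208.12664775],
       [  0.        ,   0.        ,   1.        ]]), 'k1': -0.07896062930609615, 'R': array([[-0.45179296,  0.89202049,  0.01351184],
       [ 0.71255608,  0.36992777, -0.59616884],
       [-0.53679322, -0.25971694, -0.80274538]]), 't': array([ 154.88885331, -300.5418725 , 1191.59616685])}
{'K': array([[316.89272932,   0.        , 283.88560235],
       [  0.        , 316.89272932, 212.13163367],
       [  0.        ,   0.        ,   1.        ]]), 'k1': -0.07015003799234336, 'mount': array([[ 8.03196326e-04, -9.54559701e-01, -2.98018676e-01,
         7.65467702e+01],
       [ 9.99999526e-01,  6.02454507e-04,  7.65445821e-04,
         2.48542293e-01],
       [-5.51121040e-04, -2.98019150e-01,  9.54559732e-01,
        -1.30314674e+02],
       [ 0.00000000e+00,  0.00000000e+00,  0.00000000e+00,
         1.00000000e+00]])}
```

View pics/top0.png

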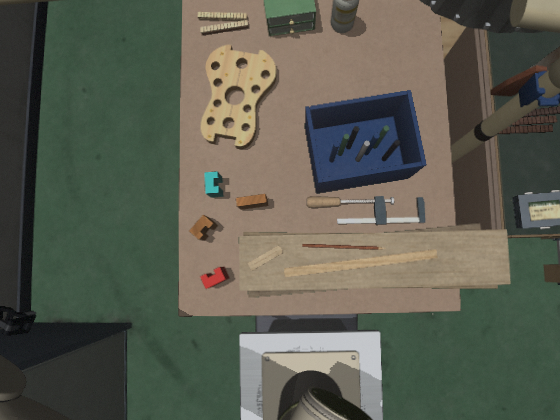

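View pics/side0.png

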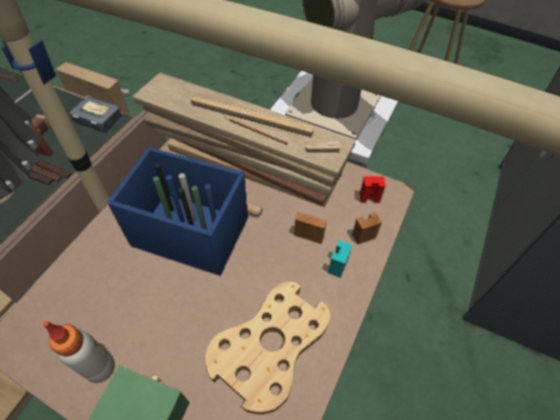

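Candidates in top view: brown slotted block (203,227) is the neck block. The lookalikes are red (214,277), turquoise (213,184) and the plain wide tail block (252,201). The mould's recess mouth is near (230,141). A close crop and masks follow to check this choice.

```bash
cat > h.py <<'E'
import numpy as np,cv2
from plant import r
from scipy.spatial.transform import Rotation as Rn
def cam(n,o=None):
    c=r.camera_params(n)
    if n=="wrist":
        q=o["ee_rot"];T=Rn.from_quat([q[1],q[2],q[3],q[0]]).as_matrix();M=c["mount"]
        Rc=T@M[:3,:3];C=T@M[:3,3]+np.array(o["eef_pos"])
        return c["K"],c["k1"],Rc.T,-Rc.T@C
    return c["K"],c["k1"],c["R"],c["t"]
def onplane(uv,z,C):
    K,k1,R,t=C
    s=cv2.undistortPoints(np.array(uv,float).reshape(-1,1,2),K,np.array([k1,0,0,0,0.]))[:,0]
    d=np.c_[s,np.ones(len(s))]@R; c=-R.T@t
    return c+d*((z-c[2])/d[:,2])[:,None]
def proj(X,C):
    K,k1,R,t=C
    return cv2.projectPoints(np.array(X,float).reshape(-1,1,3),cv2.Rodrigues(R)[0],t,K,np.array([k1,0,0,0,0.]))[0][:,0]
E
python3 - <<'E'
from h import *
p=cv2.imread("pics/top0.png")
a=cv2.resize(p[110:290,170:290],None,fx=5,fy=5,interpolation=cv2.INTER_CUBIC)
b=np.hstack([a[0:300],a[480:780]])  # recess rows 110..170, block rows 206..266
b=np.vstack([a[0:250],a[480:730]])
cv2.imwrite("pics/crop0.png",b)
C=cam("top")
print(onplane([[203,227],[252,201],[213,184],[214,277]],66,C).round(),onplane([[230,141],[235,95]],30,C).round())
E
```

```text
[[389. 228.  66.]
 [444. 120.  66.]
 [483. 206.  66.]
 [280. 204.  66.]] [[589. 173.  30.]
 [700. 161.  30.]]
```

View pics/crop0.png

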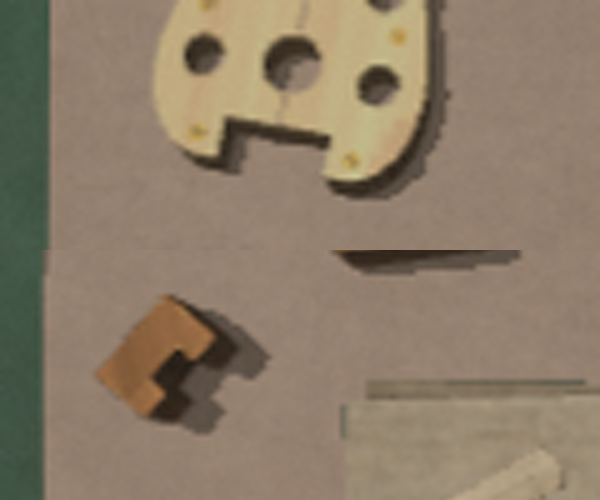

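The close crop confirms it: the brown block at crop (155,355) has its slot facing lower right, towards the robot. The recess at crop (280,130) opens towards the robot, with its back wall running from (225,120) to (330,138).

```bash
cat >> h.py <<'E'
def rect(mask,z,C,near=None):
    "min-area rectangle on plane z of the biggest blob: centre, sides, angle(deg) of long side"
    cs=cv2.findContours(mask,cv2.RETR_EXTERNAL,cv2.CHAIN_APPROX_NONE)[0]
    c=max(cs,key=cv2.contourArea) if near is None else min([c for c in cs if cv2.contourArea(c)>40],key=lambda c:np.hypot(*(c[:,0].mean(0)-near)))
    P=onplane(c[:,0].astype(float),z,C)[:,:2].astype(np.float32)
    b=cv2.boxPoints(cv2.minAreaRect(P));e=[b[1]-b[0],b[2]-b[1]]
    l=max(e,key=np.linalg.norm)
    return c,b.mean(0),sorted(np.linalg.norm(e,axis=1)),np.degrees(np.arctan2(l[1],l[0]))%180
E
python3 - <<'E'
from h import *
p=cv2.imread("pics/top0.png");h=cv2.cvtColor(p,cv2.COLOR_BGR2HSV)
C=cam("top")
for q in [(200,222),(206,236),(203,227)]:print(h[q[1],q[0]],end=" ")
print(h[120,217],h[170,250])
m=cv2.inRange(h,(5,120,110),(22,255,255))
c,ce,s,a=rect(m,66,C,(203,227));print("block",ce,s,a,cv2.contourArea(c))
m2=cv2.inRange(h,(12,50,150),(30,160,255));m2[160:]=0;m2[:, 285:]=0;m2[:40]=0
cv2.imwrite("pics/m2.png",m2)
cs=max(cv2.findContours(m2,0,1)[0],key=cv2.contourArea)
hull=cv2.convexHull(cs,returnPoints=False)
ap=cv2.approxPolyDP(cs,2,True)[:,0];ap=ap[ap[:,1]>125]
print(np.c_[ap,onplane(ap.astype(float),30,C)[:,:2].round(1)])
E
```

```text
[ 14 141 141] [ 13 113  52] [ 13 139 108] [ 20  85 194] [ 14  65 145]
block [389.8469 233.0062] [np.float32(28.749054), np.float32(46.540066)] 138.70636 209.0
[[197.  126.  627.7 250.5]
 [200.  128.  622.7 243.4]
 [196.  132.  613.4 252.8]
 [193.  131.  616.  259.9]
 [192.  136.  604.1 262.1]
 [198.  133.  610.8 248. ]
 [202.  136.  603.3 238.5]
 [201.  140.  593.8 240.8]
 [212.  140.  593.  215. ]
 [214.  133.  609.6 210.4]
 [233.  135.  603.4 166. ]
 [236.  139.  593.6 159. ]
 [233.  143.  584.3 166. ]
 [228.  139.  594.2 177.6]
 [221.  139.  594.7 194. ]
 [220.  147.  575.8 196.3]
 [212.  148.  574.  215. ]
 [210.  146.  578.9 219.7]
 [213.  145.  581.  212.6]
 [210.  145.  581.2 219.7]
 [208.  149.  571.9 224.3]
 [206.  143.  586.3 229. ]
 [197.  143.  587.  250.2]
 [201.  148.  574.8 240.7]
 [196.  152.  565.6 252.4]
 [200.  149.  572.5 243. ]
 [201.  152.  565.3 240.6]
 [203.  148.  574.6 236. ]
 [205.  150.  569.7 231.3]
 [200.  159.  548.8 242.9]
 [205.  156.  555.5 231.2]
 [207.  159.  548.3 226.5]
 [212.  154.  559.8 214.9]
 [217.  155.  557.1 203.3]
 [216.  159.  547.7 205.6]
 [238.  159.  546.2 154.6]
 [238.  152.  562.7 154.5]
 [235.  151.  565.3 161.5]
 [231.  158.  549.1 170.8]
 [224.  153.  561.3 187. ]
 [233.  148.  572.5 166.1]
 [229.  149.  570.4 175.4]
 [232.  143.  584.4 168.4]
 [242.  145.  579.  145.2]
 [251.  137.  597.3 124.2]
 [254.  129.  616.2 117. ]]
```

```bash
python3 -m crank '[[-3.3,-2.9,0,0,8.5],[-3.3,-2.9,0,0,8.5],[-3.3,-2.9,0,0,8.5],[-3.3,-2.9,0,0,8.5],[-3.3,-2.9,0,0,8.5],[-3.3,-2.9,0,0,8.5],[-3.3,-2.9,0,0,8.5],[-3.3,-2.9,0,0,8.5]]'; python3 -m crank '[[0,0,0.7,-0.18,8.5],[0,0,0.7,-0.18,8.5],[0,0,0.7,-0.18,8.5],[0,0,0.7,-0.18,8.5],[0,0,0.7,-0.18,8.5],[0,0,0.7,-0.18,8.5],[0,0,0.7,-0.18,8.5],[0,0,0,0,8.5]]'
python3 - <<'E'
from h import *
o=r.get_obs();p,d=r.read_camera("wrist");cv2.imwrite("pics/w1.png",p)
np.savez("pics/w1.npz",q=o["ee_rot"],p=o["eef_pos"])
C=cam("wrist",o);print(proj([[390,233,66],[590,170,30]],C),np.degrees(np.array(o["joint_pos"])).round(),o["ft_force"])
E
```

```text
t: 1.1
eef_pos: [387.5, 233.3, 242.0]
ee_rot: [-0.0, 0.2, 0.98, -0.0]
ft_force: [0.3, 0.6, 0.2]
width: 84.9
gripper_force: 0.0
t: 2.1
eef_pos: [386.7, 234.4, 192.3]
ee_rot: [-0.001, -0.415, 0.91, -0.0]
ft_force: [0.1, 0.6, -0.4]
width: 85.0
gripper_force: 0.0
[[279.06917084 208.89397823]
 [ 98.90435464 274.65888148]] [  25.  -14.  111.   -0.   83. -114.] [ 0.09696162  0.57938698 -0.40053282]
```

View pics/w1.png

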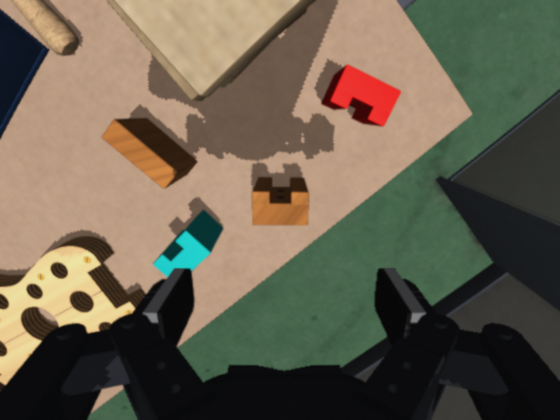

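The wrist view shows the neck block squarely at (281,208), top face from (253,190) to (308,225), slot upwards (robot side). The turquoise lookalike is at (190,245), the red one at (365,95), the tail block at (150,150).

Run:
```python
from h import *
f=np.load("pics/w1.npz");o={"ee_rot":f["q"],"eef_pos":f["p"]};C=cam("wrist",o)
p=cv2.imread("pics/w1.png");h=cv2.cvtColor(p,cv2.COLOR_BGR2HSV)
print(h[215,262],h[215,300],h[183,262])
m=cv2.inRange(h,(5,110,100),(22,255,255))
c,ce,s,a=rect(m,66,C,(281,210));print("block",ce,s,a,cv2.boundingRect(c))
T=Rn.from_quat(np.r_[f["q"][1:],f["q"][0]]).as_matrix()
print("tool y deg",np.degrees(np.arctan2(T[1,1],T[0,1])),"delta tool",T[:2,:2].T@(ce-f["p"][:2]),f["p"])
```

```text
[ 14 171 186] [ 14 173 170] [ 13 172  49]
block [389.15076 233.22461] [np.float32(29.752611), np.float32(47.48256)] 137.5981 (252, 191, 57, 35)
tool y deg 138.99368042047575 delta tool [-0.7519918  -2.62167716] [386.67892413 234.37731832 192.32584047]
```

```bash
python3 -m crank '[[-0.08,-0.26,2,0.024,8.5],[0,0,2.5,0,8.5],[0,0,2.5,0,8.5],[0,0,2.5,0,8.5],[0,0,2.5,0,8.5],[0,0,1.5,0,8.5],[0,0,1.1,0,8.5],[0,0,0,0,8.5]]';python3 -m crank '[[0,0,0,0,4],[0,0,0,0,4],[0,0,0,0,4],[0,0,0,0,4],[0,0,0,0,4],[0,0,0,0,4]]'
```

```text
t: 3.15
eef_pos: [389.6, 233.5, 46.9]
ee_rot: [-0.001, -0.404, 0.915, 0.0]
ft_force: [-0.2, -0.8, 0.2]
width: 84.8
gripper_force: 0.0
t: 3.9
eef_pos: [390.8, 234.0, 48.4]
ee_rot: [0.001, -0.404, 0.915, -0.0]
ft_force: [0.8, -0.9, 6.3]
width: 47.2
gripper_force: 62.6
```

```bash
python3 -m crank '[[0,0,-0.5,0,4],[0,0,-2,0,4],[0,0,-3,0,4],[0,0,-3,0,4],[0,0,-3,0,4],[0,0,-0.5,0,4],[0,0,0,0,4]]'
python3 - <<'E'
from h import *
C=cam("top")
x=onplane([[215,134],[236,137.6],[214.4,142],[235,145.6]],30,C)[:,:2];print(x)
e=x[1]-x[0];print(np.degrees(np.arctan2(e[1],e[0])))
E
```

```text
t: 4.78
eef_pos: [389.6, 233.5, 166.6]
ee_rot: [-0.0, -0.404, 0.915, 0.0]
ft_force: [-0.2, 0.1, -1.8]
width: 47.1
gripper_force: 61.9
[[607.10282807 208.04068449]
 [596.96436477 159.00653068]
 [588.04850357 209.39567166]
 [578.0352652  161.41035147]]
-101.68204744661391
```

```bash
python3 -m crank '[[0,0,0,0.1725,4],[0,0,0,0.1725,4],[0,0,0,0.1725,4],[0,0,0,0.1725,4],[0,0,0,0.1725,4],[0,0,0,0.1725,4],[0,0,0,0,4]]';  python3 -m crank '[[-2,0,0,0,4],[-4,-0.1,0,0,4],[-5,-0.2,0,0,4],[-5,-0.2,0,0,4],[-4.5,-0.2,0.5,0,4],[-3,-0.1,1,0,4],[-1.2,-0.1,1.5,0,4],[0,0,0,0,4]]'
python3 - <<'E'
from h import *
o=r.get_obs();p,d=r.read_camera("wrist");cv2.imwrite("pics/w2.png",p)
np.savez("pics/w2.npz",q=o["ee_rot"],p=o["eef_pos"]);np.save("pics/w2d.npy",d)
C=cam("wrist",o);print(proj([[607,208,30],[597,159,30],[588,209,30],[578,161,30]],C),np.array(o["joint_pos"]).round(2))
E
```

```text
t: 5.65
eef_pos: [388.8, 233.1, 165.4]
ee_rot: [-0.001, 0.101, 0.995, -0.001]
ft_force: [-0.4, -0.1, 0.1]
width: 47.3
gripper_force: 62.0
t: 6.65
eef_pos: [628.7, 174.2, 133.9]
ee_rot: [-0.002, 0.1, 0.995, -0.001]
ft_force: [-0.9, 0.4, -1.5]
width: 47.5
gripper_force: 61.9
[[321.74371838 181.51719349]
 [255.34573571 181.35371153]
 [318.81270769 156.41377153]
 [252.26508583 155.9871728 ]] [ 0.19  0.34  1.44 -0.    1.36 -1.18]
```

View pics/w2.png

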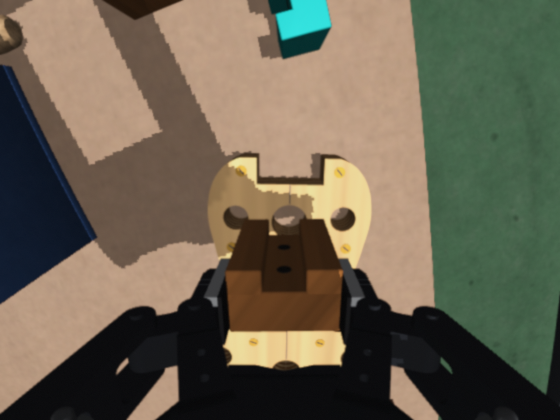

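The picture shows the held block (slot face up the picture, around (285,265)) and the recess clear of the fingers: cheeks at columns ≈258 and 323, back wall at row ≈183, mouth at row ≈155.

```bash
cat > rec.py <<'E'
from h import *
def recess(name):
    f=np.load(f"pics/{name}.npz");o={"ee_rot":f["q"],"eef_pos":f["p"]};C=cam("wrist",o)
    p=cv2.imread(f"pics/{name}.png");h=cv2.cvtColor(p,cv2.COLOR_BGR2HSV).astype(float)
    g=cv2.cvtColor(p,cv2.COLOR_BGR2GRAY).astype(float)
    gx=cv2.Sobel(g,-1,1,0,ksize=3);gy=cv2.Sobel(g,-1,0,1,ksize=3)
    def peak(v,s):   # subpixel peak of s*gradient
        v=np.maximum(s*v,0);i=v.argmax();w=v[max(i-1,0):i+2];return max(i-1,0)+(w*np.arange(len(w))).sum()/w.sum()
    back=[(u,174+peak(gy[174:194,u],1)) for u in range(266,318,2)]
    left=[(250+peak(gx[v,250:266],-1),v) for v in range(163,178)]
    right=[(316+peak(gx[v,316:332],1),v) for v in range(163,178)]
    T=Rn.from_quat(np.r_[f["q"][1:],f["q"][0]]).as_matrix()
    out=[]
    for n,L in(("back",back),("left",left),("right",right)):
        X=onplane(L,30,C);Y=((X-f["p"])@T)[:,:2]
        vx,vy,x0,y0=cv2.fitLine(Y.astype(np.float32),cv2.DIST_HUBER,0,.01,.01).ravel()
        res=np.abs((Y[:,0]-x0)*vy-(Y[:,1]-y0)*vx).mean()
        print(n,"mean tool xy",Y.mean(0).round(2),"angle",np.degrees(np.arctan2(vy,vx)).round(2),"res",res.round(2),"px",np.mean(L,0).round(1))
    return C,f,T
E
python3 - <<'E'
from rec import *
recess("w2")
E
```

```text
back mean tool xy [25.54  5.86] angle -89.64 res 0.02 px [291. 184.]
left mean tool xy [ 36.13 -20.21] angle 1.12 res 0.01 px [256.1 170. ]
right mean tool xy [36.2  30.16] angle 2.18 res 0.08 px [323.7 170. ]
```

```bash
python3 -m crank '[[1,0.2,0,0.009,4],[2,0.22,0,0,4],[2,0,0,0,4],[2,0,0,0,4],[0,0,2,0,4],[0,0,3,0,4],[0,0,2,0,4],[0,0,0,0,4]]'
python3 - <<'E'
from h import *
o=r.get_obs();print(np.array(o["eef_pos"]).round(1),o["ft_force"])
p,d=r.read_camera("wrist");cv2.imwrite("pics/w3.png",p)
np.savez("pics/w3.npz",q=o["ee_rot"],p=o["eef_pos"])
E
```

```text
t: 7.7
eef_pos: [560.5, 193.3, 64.5]
ee_rot: [-0.002, 0.106, 0.994, -0.001]
ft_force: [-0.4, 0.9, -0.2]
width: 47.5
gripper_force: 61.9
[560.5 193.3  64.5] [-0.35010833  0.86865704 -0.23831159]
```

View pics/w3.png

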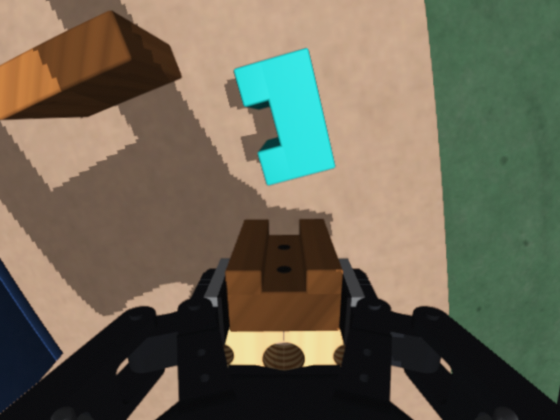

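The block now hangs before the mouth, mould behind it (bottom), turquoise block well clear at (285,115). Lowering to the cart top.

```bash
python3 -m crank '[[0,0,0.8,0,4],[0,0,0.5,0,4],[0,0,0,0,4]]'; python3 -m crank '[[0,0,0.1,0,4],[0,0,0,0,4]]';  python3 -m crank '[[0,0,0.1,0,4],[0,0,0,0,4]]'
```

```text
t: 8.12
eef_pos: [562.2, 193.7, 54.0]
ee_rot: [-0.0, 0.106, 0.994, -0.0]
ft_force: [0.6, -0.1, -1.0]
width: 46.7
gripper_force: 61.9
t: 8.38
eef_pos: [562.5, 193.8, 53.5]
ee_rot: [0.0, 0.106, 0.994, 0.0]
ft_force: [0.1, -0.7, 0.6]
width: 47.0
gripper_force: 61.9
t: 8.62
eef_pos: [562.3, 193.7, 52.2]
ee_rot: [-0.0, 0.106, 0.994, -0.0]
ft_force: [0.5, -0.4, -0.7]
width: 47.1
gripper_force: 61.9
```

```bash
python3 -m crank '[[0,0,0.2,0,4],[0,0,0,0,4]]'; python3 -m crank '[[0,0,0.1,0,4],[0,0,0,0,4]]';  python3 -m crank '[[0,0,0.1,0,4],[0,0,0,0,4]]'
```

```text
t: 8.88
eef_pos: [562.2, 193.7, 50.0]
ee_rot: [-0.0, 0.106, 0.994, -0.0]
ft_force: [0.7, -0.1, -1.1]
width: 46.8
gripper_force: 61.9
t: 9.12
eef_pos: [562.3, 193.8, 49.2]
ee_rot: [-0.0, 0.106, 0.994, -0.0]
ft_force: [1.2, 0.2, -0.8]
width: 46.9
gripper_force: 61.9
t: 9.38
eef_pos: [562.5, 193.8, 48.5]
ee_rot: [0.0, 0.106, 0.994, 0.0]
ft_force: [-0.3, -0.7, 0.5]
width: 46.8
gripper_force: 62.0
```

```bash
python3 -m crank '[[-0.4,0,0,0,4],[-0.4,0,0,0,4],[-0.2,0,0,0,4],[0,0,0,0,4]]'; python3 -m crank '[[-0.3,0,0,0,4],[0,0,0,0,4]]';  python3 -m crank '[[-0.3,0,0,0,4],[0,0,0,0,4]]'
```

```text
t: 9.88
eef_pos: [572.7, 191.6, 48.5]
ee_rot: [0.0, 0.106, 0.994, 0.0]
ft_force: [0.0, 0.7, 1.8]
width: 46.9
gripper_force: 62.2
t: 10.12
eef_pos: [575.3, 191.1, 48.5]
ee_rot: [0.0, 0.106, 0.994, 0.0]
ft_force: [-1.6, 0.3, 4.3]
width: 47.2
gripper_force: 62.4
t: 10.38
eef_pos: [578.0, 190.4, 48.5]
ee_rot: [-0.0, 0.106, 0.994, 0.0]
ft_force: [-2.9, 0.5, 5.9]
width: 46.8
gripper_force: 62.6
```

```bash
python3 -m crank '[[-0.3,0,0,0,4],[-0.3,0,0,0,4],[0,0,0,0,4]]'; python3 -m crank '[[-0.3,0,0,0,4],[0,0,0,0,4]]'
```

```text
t: 10.75
eef_pos: [583.9, 189.2, 48.5]
ee_rot: [-0.0, 0.106, 0.994, 0.0]
ft_force: [-3.1, -0.4, 4.4]
width: 47.2
gripper_force: 62.7
t: 11.0
eef_pos: [586.8, 188.6, 48.5]
ee_rot: [-0.0, 0.106, 0.994, 0.0]
ft_force: [-3.0, -0.8, 6.8]
width: 47.0
gripper_force: 62.6
```

```bash
python3 -m crank '[[-0.2,0,0,0,4],[0,0,0,0,4]]'; python3 -m crank '[[-0.1,0,0,0,4],[0,0,0,0,4]]'; python3 -m crank '[[-0.1,0,0,0,4],[0,0,0,0,4]]'
```

```text
t: 11.25
eef_pos: [588.6, 188.2, 48.5]
ee_rot: [-0.0, 0.106, 0.994, 0.0]
ft_force: [-3.8, 0.2, 5.8]
width: 46.9
gripper_force: 62.7
t: 11.5
eef_pos: [589.5, 188.0, 48.5]
ee_rot: [-0.0, 0.106, 0.994, -0.0]
ft_force: [-4.6, 0.1, 6.5]
width: 47.2
gripper_force: 62.6
t: 11.75
eef_pos: [590.3, 187.8, 48.5]
ee_rot: [-0.0, 0.106, 0.994, -0.0]
ft_force: [-5.4, 0.1, 7.0]
width: 47.1
gripper_force: 62.6
```

```bash
python3 -m crank '[[-0.1,0,0,0,4],[0,0,0,0,4]]'; python3 -m crank '[[-0.1,0,0,0,4],[0,0,0,0,4]]'
```

```text
t: 12.0
eef_pos: [591.2, 187.6, 48.5]
ee_rot: [-0.0, 0.106, 0.994, -0.0]
ft_force: [-5.4, 0.5, 7.7]
width: 47.1
gripper_force: 62.7
t: 12.25
eef_pos: [591.5, 187.5, 48.5]
ee_rot: [-0.001, 0.106, 0.994, -0.0]
ft_force: [-9.6, 0.6, 9.9]
width: 47.3
gripper_force: 63.2
```

```bash
python3 -m crank '[[-0.1,0,0,0,4],[0,0,0,0,4],[0,0,0,0,4]]'
python3 - <<'E'
from h import *
for i in range(4):
    o=r.get_obs();print(np.round(o["ft_force"],1),np.round(o["eef_pos"],1),np.round(o["moment"],2))
    p,d=r.read_camera("side") if i==3 else r.read_camera("top")
    if i==3:a=p
    else: b=p
a=cv2.resize(a[270:370,250:350],(400,400),interpolation=2);b=cv2.resize(b[100:200,180:280],(400,400),interpolation=2)
cv2.imwrite("pics/f1.png",np.hstack([a,b]))
E
```

```text
t: 12.62
eef_pos: [591.6, 187.5, 48.5]
ee_rot: [-0.002, 0.106, 0.994, -0.0]
ft_force: [-14.3, 1.2, 14.2]
width: 47.3
gripper_force: 63.6
[-14.3   1.2  14.2] [591.6 187.5  48.5] [ 0.2   2.41 -0.25]
[-13.    0.8  14.2] [591.7 187.5  48.5] [ 0.19  2.45 -0.23]
[-14.2   0.8  13.1] [591.7 187.5  48.5] [ 0.2   2.49 -0.19]
[-14.7   0.8  14.3] [591.7 187.5  48.5] [ 0.21  2.42 -0.21]
```

View pics/f1.png

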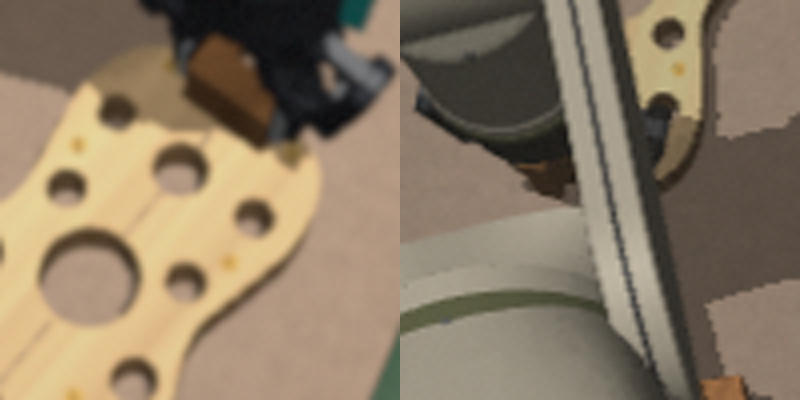

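The side view (left half) shows the block in the recess, its plain face's lower edge meeting the mould's top edge evenly at about (225,120). The top view is blocked by the arm. I'll ease the downward load so the push goes to the wall.

```bash
python3 -m crank '[[0,0,-0.05,0,4],[0,0,0,0,4],[0,0,0,0,4]]';python3 -m crank '[[0,0,-0.05,0,4],[0,0,0,0,4],[0,0,0,0,4]]'
```

```text
t: 13.2
eef_pos: [591.6, 187.5, 48.5]
ee_rot: [-0.002, 0.106, 0.994, -0.0]
ft_force: [-11.2, 2.1, 10.6]
width: 47.0
gripper_force: 63.0
t: 13.58
eef_pos: [591.6, 187.5, 48.5]
ee_rot: [-0.002, 0.106, 0.994, -0.0]
ft_force: [-9.0, 1.6, 6.1]
width: 47.1
gripper_force: 62.5
```

```bash
python3 -m crank '[[-0.1,0,0,0,4],[0,0,0,0,4],[0,0,0,0,4]]';python3 -m crank '[[-0.05,0,-0.05,0,4],[0,0,0,0,4],[0,0,0,0,4]]'
```

```text
t: 13.95
eef_pos: [591.7, 187.5, 48.5]
ee_rot: [-0.003, 0.106, 0.994, -0.0]
ft_force: [-14.7, 3.0, 10.3]
width: 47.4
gripper_force: 63.1
t: 14.32
eef_pos: [591.7, 187.5, 48.5]
ee_rot: [-0.003, 0.106, 0.994, -0.0]
ft_force: [-14.9, 2.7, 7.6]
width: 46.8
gripper_force: 62.8
```

```bash
python3 -m crank '[[-0.05,0,-0.05,0,4],[0,0,0,0,4],[0,0,0,0,4],[0,0,0,0,4],[0,0,0,0,4],[0,0,0,0,4]]'
python3 - <<'E'
from h import *
F=[]
for i in range(12):
    o=r.get_obs();F.append(o["ft_force"]);p,d=r.read_camera("wrist" if i<11 else "side")
    if i==10:w=p
print(np.mean(F,0),np.std(F,0),o["eef_pos"],o["ee_rot"])
cv2.imwrite("pics/f2.png",np.hstack([w[180:400,130:430],cv2.resize(p[270:325,275:350],(300,220),interpolation=2)]))
E
```

```text
t: 15.08
eef_pos: [591.8, 187.5, 48.6]
ee_rot: [-0.004, 0.106, 0.994, -0.0]
ft_force: [-15.1, 5.2, 6.3]
width: 46.9
gripper_force: 62.5
[-14.7090657    4.18405243   6.63259134] [0.26538438 0.58376295 0.41456793] [591.81444303 187.47470004  48.60044244] [-3.89297043e-03  1.05645915e-01  9.94396180e-01 -1.50950974e-04]
```

View pics/f2.png

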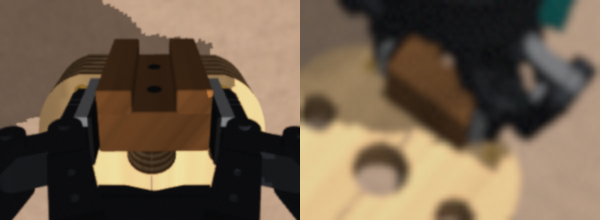

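The wrist view shows the slot facing out, the block between the cheeks and the plain face on the wall. The force is steady at about 15 N along the recess axis, with the block standing on the cart top.

```bash
python3 -c "
from plant import r
print(r.job_done())"
```

```text
the job is handed in; nothing more can be done
None
```

The neck block stands in the recess, slot facing out and plain face on the back wall, still gripped and pressed with a wrist-measured push of about 15 N. I left the tail block and clamp alone and handed the job in about 16 s into the 54 s allowed.

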